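Push the tape roll under the spring cover

TASK

Put the roll of black tape away in the plywood chute box: press the box's sheet-metal bar down with one fingertip to hold the spring-closed cover open, and with the other fingertip push the roll along its lane, under the open cover, until it drops off the lane and lies flat on the floor of the pocket. Then let go so that the cover springs shut over it. Do not pick the roll up, and leave the other things on the bench where they are.

Things in the scene. Friction and masses are not known exactly. Their poses are not given: they have to be found in the camera images.
- chute: Plywood chute box screwed to the bench, 303x137 mm. Origin: on the bench top, below the middle of the edge where lane ends and pocket begins. x: push direction, along the lane to the pocket (roughly away from the robot); y: left of it; z up. Lane: flat, 58 mm above the bench, x=-155 to 0 mm, centred on y=0, between rails 6 mm high, 66 mm apart. All x, y of the box below are in this frame.
- mouth (a point): Point on the chute at lane level (58 mm above the bench), at the middle of the edge where the lane drops into the pocket; axes as the chute's.
- pocket (a point): Middle of the pocket's floor, 42 mm above the bench (16 mm below the lane); smooth plastic, as is the lane. The pocket spans x=0 to 125 mm, is 72 mm wide (y=-36 to 36 mm), and its walls reach 79 mm above the bench. The roll drops flat once its trailing side has been pushed past the lane's end.
- hinge_line (a point): Point of the cover's hinge axis, at x=0, y=42 mm, 83 mm above the bench. The shaft, 7 mm thick, runs along the chute's x from -148 to 129 mm, on posts 8 mm thick at x=-150, 16 and 131 mm (y=38 to 50 mm, tops 90 mm above the bench). Two fingers can straddle it.
- cover (a joint): Angle of the aluminium cover, rad: 0 shut, grows as it opens, stop at 0.65. It rocks on the shaft like a seesaw: lid over the pocket on the right, press bar on the left; pressing the bar down lifts the lid. A spring shuts it: about 3 N on the bar at first, 5 to 6 N at 0.5 rad. The roll passes under from 0.4 rad on. Fully open the lid's right edge stands 75 mm above lane level.
- apron (a point): Middle of the lower edge of the apron at the lid's front, x=22 to 25 mm, y=0; moves with the cover. Shut, it hangs to 8 mm above lane level and blocks the roll (pushing the roll against it does not open it). The first 22 mm of the pocket stay uncovered. The lid behind it is flat, x=22 to 126 mm, 83 mm wide, 25 mm above lane level when shut.
- press_bar (a point): Middle of the press bar's top, a strip 24 mm wide along x=-143 to 8 mm beside the lane; moves with the cover. Shut: y=75 mm, 82 mm above the bench, sloping 30 deg up to the left. Pressed level (0.52 rad): y=70 mm, top 66 mm above the bench = 8 mm above lane level, so a second fingertip at that height at y=0 clears the rails and meets the roll. A tip can slide along it.
- elec_tape: Roll of black tape lying flat on the lane, 60 mm across, 19 mm high, 60 g. Origin: centre of its underside. It starts with its centre 50 to 100 mm before the lane's end.
- tape_measure: Bystander: tape measure, 64x71x35 mm, lying on the bench left of the box. Origin: centre of its underside.
- lamp_holder: Bystander: cream lamp holder, 37 mm across and 47 mm tall, standing on the bench right of the box. Origin: centre of its underside.
- tape_roll: Bystander: wide tan roll of tape, 90 mm across and 25 mm high, lying left of the box. Origin: centre of its underside.
Mind the look-alikes: they are no part of the job. What is shaped like the elec_tape but green or pink is not meant.

How it is judged:
By the outcome, as a careful person would: the job done as asked, in the order asked, and still so for the second after the job is handed in, with the robot touching nothing.
It also fails if it takes over 38 s, if anything falls off the work surface, if the arm or the gripper's body presses on something with over 40 N, if the wrist force passes 120 N, or if a joint passes its speed limit or range.

ROBOT

A 7-joint arm with a two-finger parallel gripper is mounted at the origin on a cart in front of the work surface, level with it; the furniture and walls round the work are solid. World frame = base frame: x ahead of the robot, y to its left, z up, the work surface at z = 0. Lengths are in m, angles in rad, forces in N, time in s.
With the tool pointing down it reaches from about 0.4 to 0.85 m from the base axis. Payload 10.4 kg.
Tool frame: the origin (TCP) lies midway between the tips of the shut fingers; the grasp point (between the pads) lies 19 mm behind it (r.grasp_offset is the distance from the TCP to the grasp point, in m); z points along the fingers, y is the line along which they close (so a half turn about z gives the same grasp; the last joint's range is limited). The gripper opens to 87 mm and grips with 3 to 60 N. Pads are 19 mm wide; open, the fingers measure 117 mm over their backs; the gripper's body (75 mm by 190 mm) begins 51 mm behind the grasp point.
Start: joints at [1.256, 0.332, -0.065, 1.46, 0.022, 1.35, -0.088], TCP at [0.18, -0.599, 0.223] pointing down, gripper open.
Joint ranges: [-2.6, 2.6], [-0.5, 2.12], [-1.47, 1.34], [0.16, 2.42], [-1.27, 4.41], [0.06, 2.06], [-2.6, 2.6]. Speed limits (rad/s): [2.22, 2.22, 2.79, 2.79, 3.14, 3.14, 3.14].

INTERFACE

Orientations are given as a unit quaternion [x, y, z, w].
In Python, from bench import r gives the robot as it stands.
- The arm moves only by the tool drive_tool, never from a script. Its argument "moves" is a list that holds one entry, the list of rows, each a list of 7 numbers: the shift along the tool's x, y, z in m, then the turn, a rotation vector about the tool's x, y, z in rad, then the opening, from 0 (shut) to 1 (fully open). In form: [[[tx, ty, tz, ax, ay, az, jaw], ...]]. A call has 1 to 10 rows; each row shifts and turns the commanded pose from where the row before left it, along the tool's axes as they then stand; what a row does not reach is not made up. A row lasts 1/10 s, in which the tool goes at most 50 mm and 8.59 degrees, less where a joint would pass 70% of its speed; a pose out of reach is approached as far as the arm can. A call is refused whole if a number of a shift passes 0.05 or a number of a turn 0.15, either way. A call with a gripper value outside its range is refused whole. The fingers move at their own pace and stop on an object; "squeeze" is the grip in N (left out, the last holds). Time passes only in rows, so rows that do not move let the fingers close. It gives the time, the measured TCP pose, the force, the opening and the grip force at its end, in the units of the state.
- r.read_state(): the state, without advancing time (a new reading comes with each control period).
- r.camera(name): name is "side" or "top" or "wrist"; returns the picture (384x512x3 uint8, red, green, blue); there is no depth.
- r.camera_info(name): a dict with "mtx" (3x3 intrinsics, pixels), "k1" (the pictures are not rectified: a ray, as slopes to the right and down, at radius r is drawn at 1 + k1 r^2 times it, then the intrinsics apply), "rvec" (rotation vector, rad) and "tvec" (3), from world to camera coordinates, as OpenCV has them; the wrist camera has in their place "T_tool_cam" (4x4, takes a point from camera to tool coordinates, whose origin is the TCP and whose axes are the flange's). Camera axes: x right, y down, z forward; pixel columns grow to the right and rows downward; lengths in m; the calibration is good to about 2 mm. A picture is of the moment at which its call begins: read the wrist's pose just before it. camera_info takes no time and is no camera call.
- r.close_job(): hands the job in; it is judged then, once.
Trained networks look in the newest picture that a camera, given by its name, has taken for a name from the list of things; names that differ only in an ending like _2 or _b are one class to them, and where a whole thing is asked for, a point or a joint stands for the part that bears it (a point fixed in the world has none). Each returns a list of dicts, best first, with "conf" (0 to 1); they miss things now and then, are a little off and sometimes report something else, mostly with a low value. They report only what shows in the picture. A call takes as long as a camera call. They do not tell look-alikes from the thing itself.
- r.find_in(camera, query): "bbox" ([left, top, right, bottom] in pixels, round what is visible of it).
- r.place_of(camera, query): "at" ([column, row] in pixels: a listed point, or the origin of a listed thing).
The state is a dict: "time": time; "joint_positions": joint angles; "joint_vel": joint speeds; "joint_torque": joint torques, N m; "ee_pos": TCP position; "eef_rot": TCP orientation; "ft_force": force on the tool from outside, world axes, zero at the start; "torque": the same for the moment, N m; "width": finger opening in m; "grip_force": force on a finger pad.
Only numpy, scipy, OpenCV 4.12 (cv2) and the standard library are available. Lean on these libraries where they do the work, as an engineer would, in place of code of your own. Each camera call takes 0.05 s, during which the arm holds its last target. There are 200 camera calls.

## Working session

There is one attempt and no reset: what is moved stays moved. The work goes in short steps, Python scripts to look and compute and a tool call to move; the robot and the scene stay as the last step left them, time stands still between calls to the robot, and variables do not carry over. Pictures are saved under pics/ and viewed, at most 10 in all, crops included, and the job is handed in when it is done.

Besides the shell and the picture viewer there is one more tool, called after "Emit:" as name([rows], argument=value, ...), one row to a line, values as JSON. drive_tool: Moves the arm, as the interface text tells. Its arguments: {"type":"object","properties":{"moves":{"type":"array"},"squeeze":{"type":"number"}},"required":["moves"]}

```bash
mkdir -p pics; ls; python3 - <<'E'
from bench import r
import cv2, numpy as np
s=r.read_state(); print(s['time'],s['ee_pos'],s['eef_rot'],s['width'])
ims=[]
for c in ['side','top']:
    im=r.camera(c); cv2.imwrite(f'pics/{c}0.png',im[...,::-1])
    for q in ['chute','mouth','pocket','hinge_line','apron','press_bar','elec_tape','tape_measure','lamp_holder','tape_roll']:
        for f,k in ((r.place_of,'at'),):
            print(c,q,[(np.round(d[k]).astype(int).tolist(),round(d['conf'],2)) for d in f(c,q)[:3]])
E
```

```text
pics
0.0 [ 0.17969248 -0.59822089  0.22176836] [ 9.89372017e-01  1.45404684e-01 -1.44624322e-04 -6.85114777e-04] 0.08681094617879508
side chute [([227, 228], 0.89)]
side mouth [([227, 218], 0.62)]
side pocket [([229, 238], 0.96), ([226, 221], 0.47), ([352, 213], 0.43)]
side hinge_line [([237, 216], 0.76)]
side apron [([225, 224], 0.94)]
side press_bar [([242, 196], 0.56)]
side elec_tape [([220, 191], 0.62), ([211, 171], 0.54), ([234, 161], 0.53)]
side tape_measure [([337, 167], 0.75)]
side lamp_holder [([156, 180], 0.69)]
side tape_roll [([236, 216], 0.7), ([348, 213], 0.53)]
top chute [([296, 179], 0.59)]
top mouth [([299, 173], 0.95), ([272, 196], 0.44), ([144, 233], 0.43)]
top pocket [([294, 157], 0.82)]
top hinge_line [([284, 170], 0.73)]
top apron [([296, 166], 0.73), ([299, 174], 0.3)]
top press_bar [([271, 196], 0.7), ([148, 173], 0.3)]
top elec_tape [([298, 208], 0.69), ([306, 261], 0.63), ([269, 267], 0.61)]
top tape_measure [([146, 237], 0.88)]
top lamp_holder [([372, 260], 0.64)]
top tape_roll [([149, 173], 0.8)]
```

View pics/top0.png

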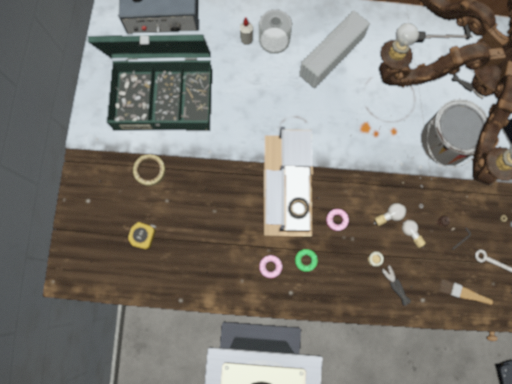

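View pics/side0.png

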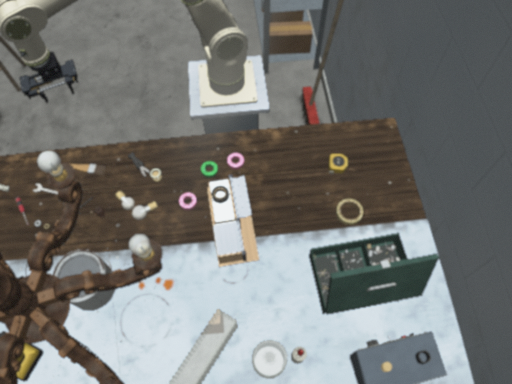

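```bash
cat > h.py <<'E'
from bench import r
import cv2, numpy as np
from scipy.spatial.transform import Rotation as R
from scipy.optimize import least_squares
def cam(c, s=None):
    i=r.camera_info(c); K=np.array(i['mtx'],float); k1=i['k1']
    if 'rvec' in i:
        Rm=cv2.Rodrigues(np.array(i['rvec'],float))[0]; t=np.array(i['tvec'],float).ravel()
    else:
        T=np.eye(4); T[:3,:3]=R.from_quat(s['eef_rot']).as_matrix(); T[:3,3]=s['ee_pos']
        W=np.linalg.inv(T@np.array(i['T_tool_cam'])); Rm=W[:3,:3]; t=W[:3,3]
    return K,k1,Rm,t
def proj(C,P):
    K,k1,Rm,t=C
    return cv2.projectPoints(np.atleast_2d(P).astype(float),cv2.Rodrigues(Rm)[0],t,K,np.array([k1,0,0,0.]))[0].reshape(-1,2)
def onz(C,px,z):
    K,k1,Rm,t=C
    u=cv2.undistortPoints(np.array([[px]],float),K,np.array([k1,0,0,0.])).ravel()
    d=Rm.T@np.array([*u,1]); o=-Rm.T@t
    return o+d*(z-o[2])/d[2]
def box(p,P):  # p=x,y,yaw of chute; P in chute frame
    c,s_=np.cos(p[2]),np.sin(p[2]); P=np.atleast_2d(P)
    return np.c_[p[0]+c*P[:,0]-s_*P[:,1],p[1]+s_*P[:,0]+c*P[:,1],P[:,2]]
E
python3 - <<'E'
from h import *
T=cam('top');S=cam('side')
print('cams',-T[2].T@T[3],-S[2].T@S[3])
pts={'chute':(0,0,0),'mouth':(0,0,.058),'pocket':(.0625,0,.042),'hinge':(0,.042,.083),'apron':(.0235,0,.066),'bar':(-.0675,.075,.082)}
ot=dict(chute=(296,179),mouth=(299,173),pocket=(294,157),hinge=(284,170),apron=(296,166),bar=(271,196))
os_=dict(chute=(227,228),mouth=(227,218),pocket=(229,238),hinge=(237,216),apron=(225,224),bar=(242,196))
for k,v in ot.items(): print(k,onz(T,v,pts[k][2]),onz(S,os_[k],pts[k][2]))
for w in ('t','s','ts'):
    f=lambda p:np.concatenate([(proj(C,box(p,pts[k]))-v[k]).ravel() for n,C,v in (('t',T,ot),('s',S,os_)) if n in w for k in pts])
    q=least_squares(f,[.7,0,0],loss='soft_l1',f_scale=2); print(w,q.x,np.round(q.fun,1))
for px in ((298,208),(306,261),(269,267)): print(onz(T,px,.058),onz(T,px,0))
E
```

```text
cams [0.31756671 0.04205934 1.30642874] [ 1.24827129 -0.00647874  1.39088332]
chute [ 0.65106339 -0.05475557  0.        ] [ 0.65264605 -0.05112637  0.        ]
mouth [ 0.65446922 -0.05793814  0.058     ] [ 0.641258   -0.04647237  0.058     ]
pocket [ 0.70550965 -0.04199615  0.042     ] [ 0.70720724 -0.04594443  0.042     ]
hinge [ 0.65300775 -0.01368893  0.083     ] [ 0.64900882 -0.01235644  0.083     ]
apron [ 0.67208668 -0.04763367  0.066     ] [ 0.66588942 -0.05449744  0.066     ]
bar [0.57655565 0.01717024 0.082     ] [0.57656854 0.01086684 0.082     ]
t [ 0.65119706 -0.05282172  0.09780993] [-0.6 -0.1 -1.9  1.   1.8 -2.5 -1.1  2.   1.1 -0.8  0.7  0. ]
s [ 0.64741967 -0.05304724  0.09304488] [-0.7 -1.3 -1.8  1.9 -0.3  0.7  0.2 -1.5  1.2  1.3  1.2 -1. ]
ts [ 0.64982041 -0.05293636  0.0958223 ] [-0.6  0.4 -1.8  1.4  1.8 -2.  -1.1  2.4  1.1 -0.3  0.7  0.4 -0.6 -0.7
 -1.7  2.5 -0.2  1.4  0.3 -0.9  1.3  1.9  1.3 -0.4]
[ 0.55337805 -0.06103085  0.058     ] [ 0.56433347 -0.06582026  0.        ]
[ 0.4078788  -0.09189192  0.058     ] [ 0.41207456 -0.09811508  0.        ]
[0.38398045 0.00794757 0.058     ] [0.38706592 0.0063628  0.        ]
```

The top view shows the black roll on the white lane at (298,208). The look-alikes are green at (306,261) and pink at (270,267) and (337,219). The side view agrees, with black at (220,193). So the target is the black roll, about 97 mm before the lane's end. I'll move above the start of the lane and check the choice there with the wrist camera.

Emit:
drive_tool([
  [[0,0,0,0,0,0.1,0.65],[0,0,0,0,0,0.096,0.65],[0.01,-0.015,0,0,0,0,0.65],[0.02,-0.028,0,0,0,0,0.65],[0.02,-0.028,0,0,0,0,0.65],[0.02,-0.028,0,0,0,0,0.65],[0.02,-0.028,0,0,0,0,0.65],[0.02,-0.028,0,0,0,0,0.65],[0.02,-0.028,0,0,0,0,0.65],[0.02,-0.028,0,0,0,0,0.65]],
])

```text
time: 2.1
ee_pos: [0.3095, -0.373, 0.2228]
eef_rot: [0.999, 0.048, 0.0, 0.0]
ft_force: [1.1, -0.9, 0.3]
width: 0.0565
grip_force: 0.0
```

Emit:
drive_tool([
  [[0.02,-0.028,0,0,0,0,0.65],[0.02,-0.028,0,0,0,0,0.65],[0.02,-0.028,0,0,0,0,0.65],[0.02,-0.028,0,0,0,0,0.65],[0.02,-0.028,0,0,0,0,0.65],[0.02,-0.028,0,0,0,0,0.65],[0.02,-0.028,0,0,0,0,0.65],[0.015,-0.028,0,0,0,0,0.65],[0.01,-0.028,0,0,0,0,0.65],[0,-0.02,0,0,0,0,0.65]],
])

```text
time: 3.1
ee_pos: [0.448, -0.0853, 0.2227]
eef_rot: [0.999, 0.049, 0.0, -0.0]
ft_force: [0.1, -0.3, -0.4]
width: 0.0565
grip_force: 0.0
```

Emit:
drive_tool([
  [[0.02,-0.017,0,0,0,0,0.65],[0.02,-0.017,0,0,0,0,0.65],[0.015,-0.014,0,0,0,0,0.65],[0,0,0,0,0,0,0.65]],
])

```text
time: 3.5
ee_pos: [0.4984, -0.0321, 0.2226]
eef_rot: [0.999, 0.05, 0.0, -0.001]
ft_force: [-0.3, -0.3, -0.1]
width: 0.0566
grip_force: 0.0
```

```bash
python3 - <<'E'
from h import *
s=r.read_state(); im=r.camera('wrist'); print(s['time'],s['ee_pos'],s['eef_rot'],np.round(r.camera_info('wrist')['T_tool_cam'],3).tolist())
C=cam('wrist',s)
Z=dict(mouth=.058,pocket=.042,hinge_line=.083,apron=.066,press_bar=.082,elec_tape=.058)
for q,z in Z.items():
    print(q,[(np.round(d['at']).tolist(),round(d['conf'],2),np.round(onz(C,d['at'],z),4).tolist()) for d in r.place_of('wrist',q)[:3]])
p=[.650,-.053,.096]
v=cv2.resize(im,None,fx=1.5,fy=1.5)[...,::-1].copy()
for P in [(0,0,.058),(0,.033,.058),(0,-.033,.058),(-.155,.033,.058),(-.155,-.033,.058),(-.143,.065,.076),(.008,.065,.076),(-.143,.085,.088),(.008,.085,.088),(.126,-.041,.083)]:
    a=proj(C,box(p,P))[0]*1.5
    if abs(a).max()<2000: cv2.drawMarker(v,tuple(int(t) for t in a),(0,0,255),0,12,1)
cv2.imwrite('pics/w1.png',v)
E
```

```text
3.5 [ 0.49840008 -0.03209807  0.22259361] [ 9.98765120e-01  4.96762196e-02  3.48426903e-04 -6.22175332e-04] [[-0.001, -0.959, -0.282, 0.078], [1.0, -0.001, 0.001, -0.0], [-0.001, -0.282, 0.959, -0.162], [0.0, 0.0, 0.0, 1.0]]
mouth [([295.0, 24.0], 0.89, [0.6495, -0.0561, 0.058])]
pocket []
hinge_line [([249.0, 16.0], 0.8, [0.6463, -0.0123, 0.083])]
apron []
press_bar [([208.0, 94.0], 0.94, [0.5761, 0.019, 0.082])]
elec_tape [([221.0, 240.0], 0.96, [0.4172, -0.0017, 0.058]), ([298.0, 232.0], 0.69, [0.4366, -0.0872, 0.058]), ([377.0, 145.0], 0.62, [0.5429, -0.1568, 0.058])]
```

View pics/w1.png

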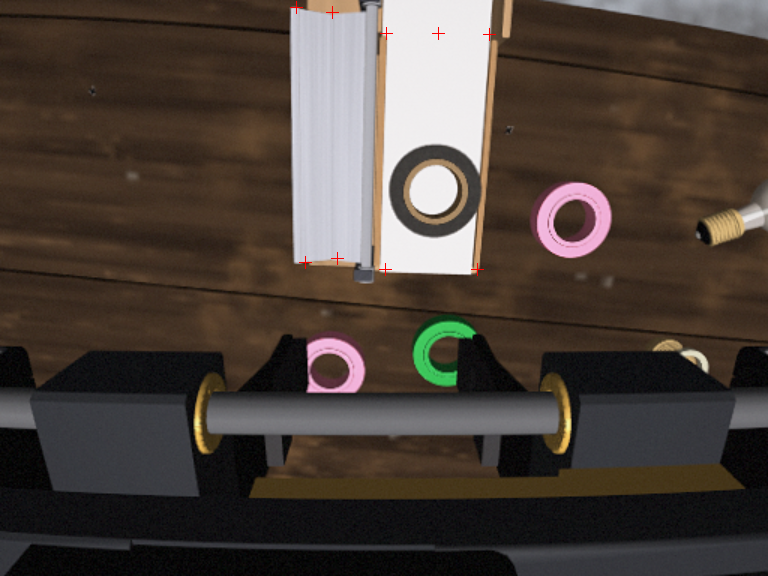

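The wrist view shows the black roll on the lane, centred at (435,190) in the enlarged picture, between the rails. The grey press bar is to its left. The green and pink rings lie on the bench. I'll refit the box pose from these points.

```bash
python3 - <<'E'
from h import *
s=r.read_state(); C=cam('wrist',s)
obs=[((-.155,-.033,.058),(315.5,182)),((-.143,.0854,.088),(196,175.3)),((.008,.0854,.088),(194.7,6.5)),((0,0,.058),(295,24)),((0,.042,.083),(249,16)),((-.0675,.075,.082),(208,94))]
f=lambda p:np.concatenate([(proj(C,box(p,P))-o).ravel() for P,o in obs])
q=least_squares(f,[.65,-.053,.096],loss='soft_l1',f_scale=2); p=q.x; print(p,np.round(q.fun,1))
def loc(w,p): d=np.array(w[:2])-p[:2]; c,s_=np.cos(p[2]),np.sin(p[2]); return np.array([c*d[0]+s_*d[1],-s_*d[0]+c*d[1]])
for pp in (p,[.65,-.053,.096]):
    print('roll',loc(onz(C,(290,126.7),.077),pp),'tcp',loc(s['ee_pos'],pp))
    print('trailing', loc(onz(C,(290,158.3),.068),pp))
m=R.from_quat(s['eef_rot']).as_matrix(); print('tool yaw',np.arctan2(m[1,0],m[0,0]))
E
```

```text
[ 0.64652465 -0.05700509  0.06469818] [-1.8  0.1  2.9 -0.5  1.8 -2.3 -3.6  0.7 -2.1  0.6  1.7  0.5]
roll [-0.09538002 -0.00173449] tcp [-0.14780996  0.0311733 ]
trailing [-0.12799391 -0.0046261 ]
roll [-0.09923083 -0.00240209] tcp [-0.15060518  0.03213046]
trailing [-0.13191925 -0.00427158]
tool yaw 0.09449103848119836
```

```bash
python3 - <<'E'
from h import *
s=r.read_state(); C=cam('wrist',s); im=r.camera('wrist').astype(int)
w=(im.min(2)>170)
L=[];Rr=[]
for y in list(range(30,90,6))+[165,170,175]:
    x=np.where(w[y,245:345])[0]+245
    L.append((x.min()-.5,y)); Rr.append((x.max()+.5,y))
col=[np.where(w[150:200,x])[0].max()+150.5 for x in (265,285,305)]
print(L,Rr,col)
wl=lambda px,z:onz(C,px,z)[:2]
for nm,P in (('L',L),('R',Rr)):
    g=np.array([wl(a,.058) for a in P]); k=np.polyfit(g[:,0],g[:,1],1); print(nm,'yaw',np.arctan(k[0]),'y at x=.5,.65',np.polyval(k,[.5,.65]),'res',np.abs(g[:,1]-np.polyval(k,g[:,0])).max())
print('front',[wl((x,y),.058) for x,y in zip((265,285,305),col)])
d=((im.max(2)<75)); d[:90]=0; d[165:]=0; d[:,:255]=0; d[:,325:]=0
ys,xs=np.where(d); print('roll bbox',xs.min(),xs.max(),ys.min(),ys.max())
for z in (.077,.058): print(z,wl((xs.mean(),ys.mean()),z))
print('trail',wl(((xs.min()+xs.max())/2,ys.max()+.5),.066))
E
```

```text
[(np.float64(252.5), 30), (np.float64(252.5), 36), (np.float64(252.5), 42), (np.float64(252.5), 48), (np.float64(252.5), 54), (np.float64(251.5), 60), (np.float64(251.5), 66), (np.float64(251.5), 72), (np.float64(251.5), 78), (np.float64(251.5), 84), (np.float64(249.5), 165), (np.float64(249.5), 170), (np.float64(249.5), 175)] [(np.float64(321.5), 30), (np.float64(320.5), 36), (np.float64(320.5), 42), (np.float64(319.5), 48), (np.float64(319.5), 54), (np.float64(318.5), 60), (np.float64(318.5), 66), (np.float64(318.5), 72), (np.float64(317.5), 78), (np.float64(317.5), 84), (np.float64(311.5), 165), (np.float64(311.5), 170), (np.float64(310.5), 175)] [np.float64(179.5), np.float64(179.5), np.float64(180.5)]
L yaw 0.06752550015079313 y at x=.5,.65 [-0.0298612  -0.01971695] res 0.0004256309532949913
R yaw 0.0677184859920005 y at x=.5,.65 [-0.09575933 -0.08558601] res 0.0005189997791594653
front [array([ 0.49193313, -0.04731996]), array([ 0.49393396, -0.0687243 ]), array([ 0.49484539, -0.09034169])]
roll bbox 256 324 90 164
0.077 [ 0.55169952 -0.06794154]
0.058 [ 0.55029658 -0.07041856]
trail [ 0.51229601 -0.07096475]
```

The lane edges give a box pose of (0.648, -0.053) with yaw 0.068, and the lane width comes out at 65.9 mm, as it should. The roll's trailing side is at about x=-0.127. I'll align and descend.

Emit:
drive_tool([
  [[0,0,0,0,0,0.027,0.65],[0.007,-0.004,0.02,0,0,0,0.65],[0,0,0.03,0,0,0,0.65],[0,0,0.03,0,0,0,0.65],[0,0,0.025,0,0,0,0.65],[0,0,0.015,0,0,0,0.65],[0,0,0,0,0,0,0.65],[0,0,0,0,0,0,0.65]],
])

```text
time: 4.7
ee_pos: [0.5045, -0.0302, 0.1034]
eef_rot: [0.999, 0.034, 0.0, 0.0]
ft_force: [-0.6, -0.2, -0.5]
width: 0.0569
grip_force: 0.0
```

```bash
python3 - <<'E'
from h import *
s=r.read_state(); im=r.camera('wrist')
p=[.648,-.0529,.0676]
d=s['ee_pos'][:2]-np.array(p[:2]); c,q=np.cos(p[2]),np.sin(p[2]); print('tcp chute',c*d[0]+q*d[1],-q*d[0]+c*d[1],s['ee_pos'][2],s['ft_force'])
m=R.from_quat(s['eef_rot']).as_matrix(); print('yaw',np.arctan2(m[1,0],m[0,0]))
cv2.imwrite('pics/w2.png',cv2.resize(im,None,fx=1.5,fy=1.5)[...,::-1])
E
```

```text
tcp chute -0.14162626794824 0.032349172744403604 0.10335884799852003 [-0.55469972 -0.20532819 -0.48786148]
yaw 0.06835526829195741
```

View pics/w2.png

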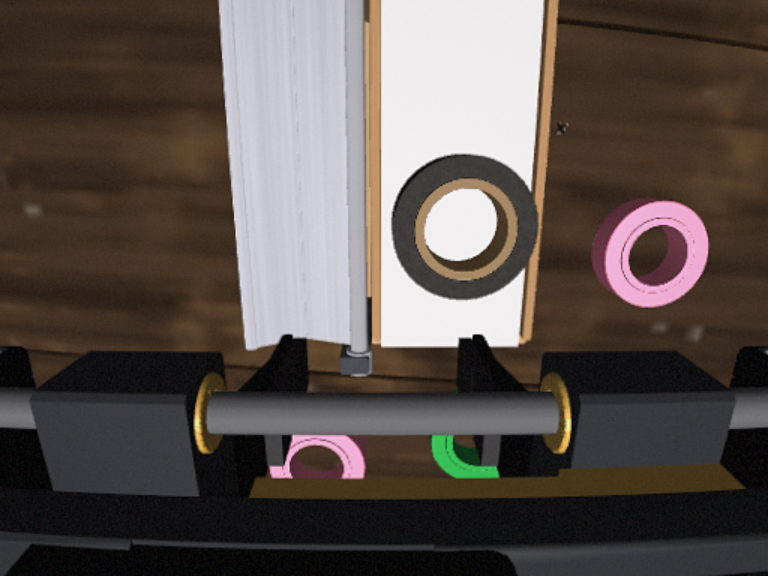

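The picture shows the right finger over the lane behind the roll, the left finger over the front end of the bar, and the shaft (357,360) between them. Next I press the bar.

Emit:
drive_tool([
  [[0,-0.003,0.01,0,0,0,0.65],[0,0,0.008,0,0,0,0.65],[0,0,0.006,0,0,0,0.65],[0,0,0.005,0,0,0,0.65],[0,0,0.005,0,0,0,0.65],[0,0,0.003,0,0,0,0.65],[0,0,0,0,0,0,0.65],[0,0,0,0,0,0,0.65]],
])

```text
time: 5.55
ee_pos: [0.5044, -0.0301, 0.0664]
eef_rot: [0.999, 0.033, 0.0, 0.002]
ft_force: [-4.0, -10.4, 13.6]
width: 0.0564
grip_force: 6.7
```

```bash
python3 - <<'E'
from h import *
s=r.read_state()
p=[.648,-.0529,.0676]
d=s['ee_pos'][:2]-np.array(p[:2]); c,q=np.cos(p[2]),np.sin(p[2]); print('tcp chute',c*d[0]+q*d[1],-q*d[0]+c*d[1],s['ee_pos'][2],s['ft_force'])
a=r.camera('wrist')[...,::-1]; b=r.camera('side')[150:290,150:300,::-1]
cv2.imwrite('pics/w3.png',np.hstack([a[:,100:400],cv2.resize(b,(411,384))]))
E
```

```text
tcp chute -0.14175725711688975 0.0324604943445206 0.06638947745412582 [ -4.01016854 -10.36745856  13.57041277]
```

View pics/w3.png

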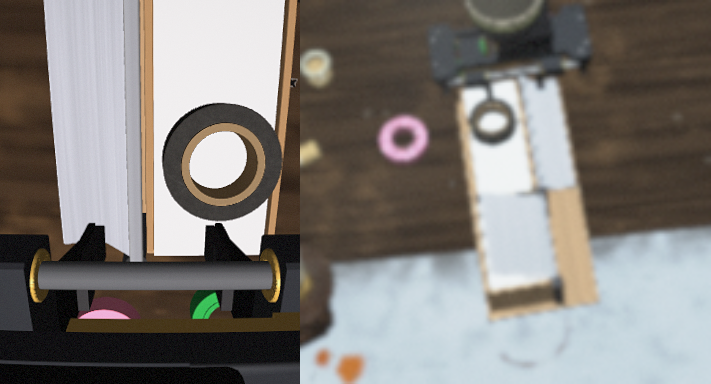

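The cover has opened: the far end of the pocket is showing and the tip is at 66 mm. The roll is just ahead of the right finger. The sideways load of about 10 N is friction from the bar rotating, so I'll ease it and push partway.

Emit:
drive_tool([
  [[0.004,0.002,0,0,0,0,0.65],[0.008,0,0,0,0,0,0.65],[0.008,0,0,0,0,0,0.65],[0.008,0,0,0,0,0,0.65],[0.008,0,0,0,0,0,0.65],[0.008,0,0,0,0,0,0.65],[0.008,0,0,0,0,0,0.65],[0.008,0,0,0,0,0,0.65],[0.008,0,0,0,0,0,0.65],[0,0,0,0,0,0,0.65]],
])

```text
time: 6.65
ee_pos: [0.5724, -0.0241, 0.0656]
eef_rot: [0.999, 0.034, -0.0, -0.0]
ft_force: [-1.1, 0.2, 6.9]
width: 0.0566
grip_force: 3.0
```

```bash
cat > st.py <<'E'
from h import *
import sys
s=r.read_state()
p=[.648,-.0529,.0676]
d=s['ee_pos'][:2]-np.array(p[:2]); c,q=np.cos(p[2]),np.sin(p[2]); print('tcp chute',c*d[0]+q*d[1],-q*d[0]+c*d[1],s['ee_pos'][2],s['ft_force'])
a=r.camera('wrist')[...,::-1]; b=cv2.resize(r.camera('side')[150:290,170:300,::-1],None,fx=3,fy=3,interpolation=cv2.INTER_CUBIC)
S=cam('side')
for th,colr in ((0,(0,0,255)),(.4,(0,200,255)),(.52,(0,255,0))):
    L=[(x,.042-.083*np.cos(th),.083+.083*np.sin(th)) for x in (.022,.126)]
    for u in proj(S,box(p,L)): cv2.drawMarker(b,tuple(int(v) for v in (u-[170,150])*3),colr,0,8,1)
cv2.imwrite(sys.argv[1],np.hstack([a[:,60:440],cv2.resize(b,None,fx=384/b.shape[0],fy=384/b.shape[0])]))
E
python3 st.py pics/w4.png
```

```text
tcp chute -0.07352764813339173 0.0338157736133431 0.0655763143362416 [-1.07625697  0.16201804  6.86776322]
```

View pics/w4.png

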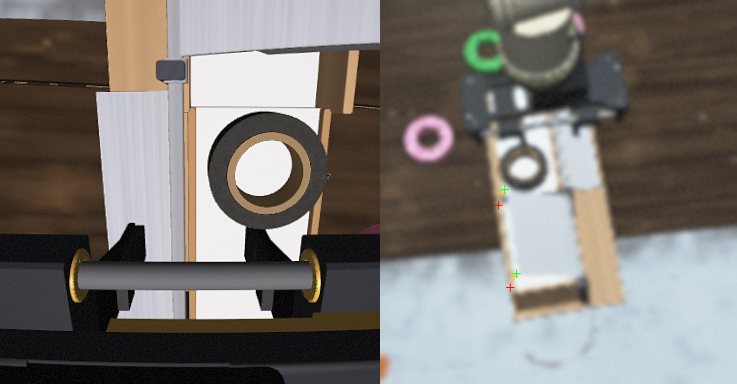

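The wrist view shows the lid raised, with the pocket visible under it. The roll is against the right finger and in line. Contact is 7 N, as expected, so I keep pushing.

Emit:
drive_tool([
  [[0.008,0,0,0,0,0,0.65],[0.008,0,0,0,0,0,0.65],[0.008,0,0,0,0,0,0.65],[0.008,0,0,0,0,0,0.65],[0.008,0,0,0,0,0,0.65],[0.008,0,0,0,0,0,0.65],[0.007,0,0,0,0,0,0.65],[0.006,0,0,0,0,0,0.65],[0,0,0,0,0,0,0.65]],
])

```text
time: 7.65
ee_pos: [0.6329, -0.02, 0.0655]
eef_rot: [0.999, 0.034, -0.0, -0.0]
ft_force: [-1.3, 0.4, 6.4]
width: 0.0567
grip_force: 3.1
```

```bash
python3 st.py pics/w5.png
```

```text
tcp chute -0.012799488813026106 0.033835544283603115 0.06552078091768516 [-1.34368548  0.42366674  6.43581839]
```

View pics/w5.png

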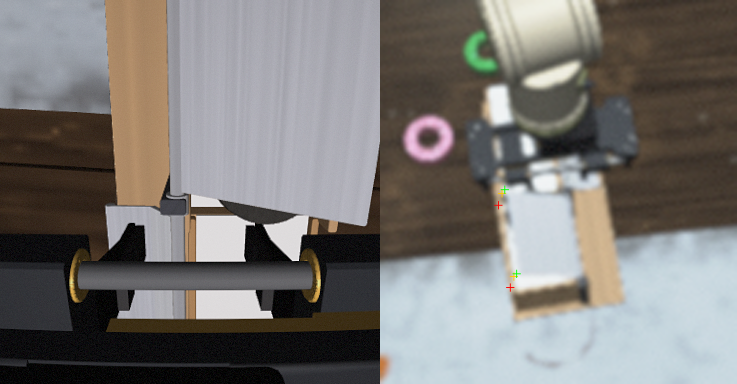

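The roll's trailing side (258,218) is just at the lane's edge. It needs about 10 mm more.

Emit:
drive_tool([
  [[0.005,0,0,0,0,0,0.65],[0.005,0,0,0,0,0,0.65],[0.004,0,0,0,0,0,0.65],[0,0,0,0,0,0,0.65],[0,0,0,0,0,0,0.65],[-0.008,0,0,0,0,0,0.65],[-0.008,0,0,0,0,0,0.65],[-0.008,0,0,0,0,0,0.65],[-0.008,0,0,0,0,0,0.65],[0,0,0,0,0,0,0.65]],
])

```text
time: 8.75
ee_pos: [0.6153, -0.0213, 0.0664]
eef_rot: [0.999, 0.034, 0.001, -0.0]
ft_force: [0.7, -0.3, 5.7]
width: 0.0569
grip_force: 3.0
```

```bash
python3 st.py pics/w6.png
```

```text
tcp chute -0.03045812379059125 0.03375807585276007 0.06640834862223714 [ 0.72254635 -0.34232901  5.71201661]
```

View pics/w6.png

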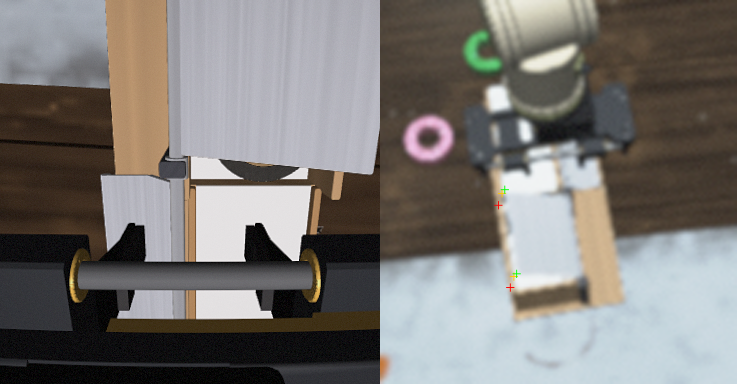

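The roll is now past the lane's end (186 px row), with pocket floor visible in front of it, so it has dropped. I'll lift away and let the cover shut.

Emit:
drive_tool([
  [[0,0,-0.005,0,0,0,0.65],[0,0,-0.006,0,0,0,0.65],[0,0,-0.008,0,0,0,0.65],[0,0,-0.015,0,0,0,0.65],[0,0,-0.025,0,0,0,0.65],[-0.01,0,-0.03,0,0,0,0.65],[-0.02,0,-0.03,0,0,0,0.65],[-0.02,0,-0.02,0,0,0,0.65],[0,0,0,0,0,0,0.65],[0,0,0,0,0,0,0.65]],
])

```text
time: 9.85
ee_pos: [0.565, -0.0254, 0.2054]
eef_rot: [0.999, 0.034, 0.001, 0.001]
ft_force: [0.2, -0.3, -0.5]
width: 0.0568
grip_force: 0.0
```

```bash
python3 st.py pics/w7.png
```

```text
tcp chute -0.08093683230229295 0.033082702510111174 0.20542443755346695 [ 0.18651677 -0.32217835 -0.50632475]
```

View pics/w7.png

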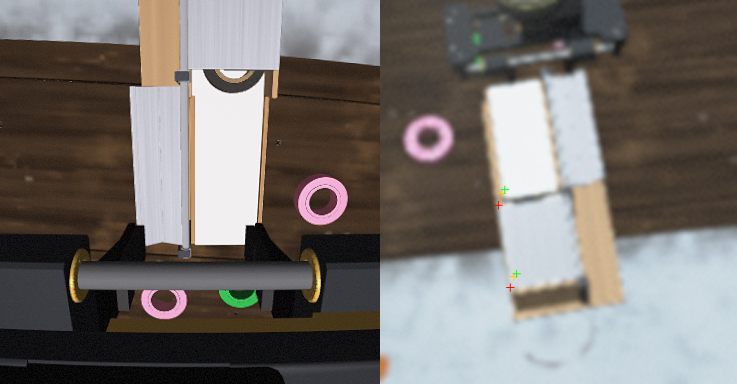

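The cover looks shut, but I can't tell from this whether the roll is clear of the lane's edge. I'll take one close crop with the expected geometry drawn in.

```bash
python3 - <<'E'
from h import *
s=r.read_state(); C=cam('wrist',s); im=r.camera('wrist')[...,::-1]
p=[.648,-.0529,.0676]
k=5; x0,y0=190,10
v=cv2.resize(im[y0:y0+110,x0:x0+155],None,fx=k,fy=k,interpolation=cv2.INTER_CUBIC)
def dr(P,col):
    for u in proj(C,box(p,np.array(P))): cv2.circle(v,tuple(int(t) for t in (u+.5-[x0,y0])*k),2,col,-1)
dr([(0,y,.058) for y in np.linspace(-.033,.033,12)],(0,0,255))
dr([(.022,y,.083) for y in np.linspace(-.041,.04,12)],(0,255,0))
a=np.linspace(0,6.28,60)
dr([(.034+.03*np.cos(t),-.002+.03*np.sin(t),.061) for t in a],(255,0,0))
dr([(.008,.0854,.088),(.008,.0646,.076)],(0,255,255))
cv2.imwrite('pics/w8.png',v)
E
```

```text
(no output)
```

View pics/w8.png

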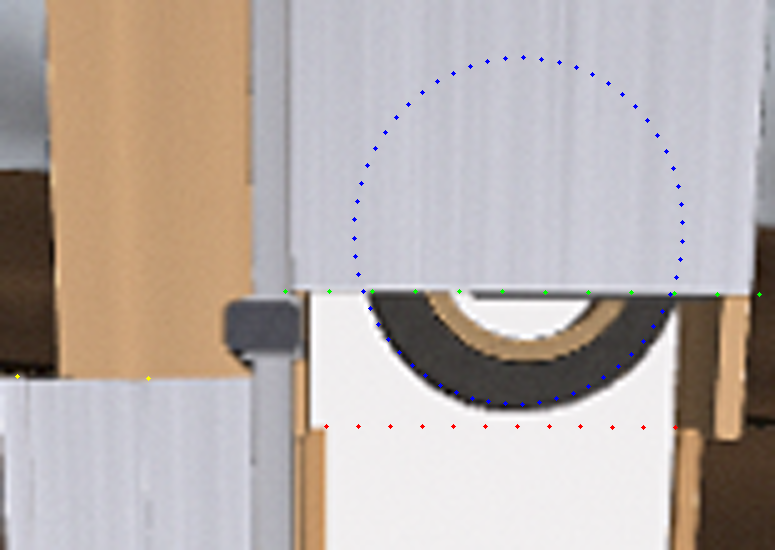

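The crop matches the model with the roll flat on the pocket floor. Its trailing side is 4 mm beyond the lane's edge (red), and the lid edge lies on its shut line (green).

```bash
python3 -c "
from bench import r
print(r.close_job())"
```

```text
the job is handed in; nothing more can be done
None
```

The black tape roll lies flat on the pocket floor with the cover sprung shut over it, nothing else on the bench was touched, and the job was handed in at about 10 s of robot time.

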